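Put the knocked-over pen pot and the stapler back in their places on the office desk

TASK

The empty square pen pot has been knocked over: first stand it upright on the open desk on the robot's side of the label printer and jar, and let go of it. Then take it again and set it midway between the label printer and the round plastic jar, on the line through their centres, with its sides square to that line, and after that lay the stapler on its base directly in front of the pot (robot's side), parallel to that line, with a gap of about 4 cm between pot and stapler. Drop nothing, and do not shift the jar or the tape roll.

Things in the scene. Friction and masses are not known exactly. Their poses are not given: they have to be found in the camera images.
- pot: empty square pen pot of plain aluminium, 60 x 60 mm outside, 100 mm long, 4 mm walls, open at one end; starts lying on a side. Origin at the centre of the outside of its closed bottom; its x axis runs along the pot from the bottom to the open mouth (so x points up when it stands upright), y and z are square to its side walls
- stapler: desk stapler, grey top on a black base, 130 mm long (x), 38 mm wide at the base and 30 mm wide above (y), 48 mm high (z); stands on its base. Origin at the centre of its underside, z up; either way round will do in the end
- printer: label printer, black and grey box 110 x 110 mm and 98 mm high, fixed, with a paper tongue in its front face. Origin at the centre of its underside; x points away from the robot side (its front faces -x), y is along the line through the printer and the jar, which stands 340 mm away on its +y or its -y side
- jar: round translucent whitish plastic jar with a white cap, 110 mm diameter, 85 mm high, loose. Origin at the centre of its underside, z up
- tape: roll of yellow tape lying flat, 84 mm outside diameter, 24 mm high, a bystander near the robot. Origin at the centre of its underside
Mind the look-alikes: they are no part of the job. What is meant by the pot is not brown, green or yellow, and is the larger of those in its own colour.

How it is judged:
By the outcome, as a careful person would: the job done as asked, in the order asked, and still so for the second after the job is handed in, with the robot touching nothing.
It also fails if it takes over 62 s, if anything falls off the work surface, if the arm or the gripper's body presses on something with over 40 N, if the wrist force passes 120 N, or if a joint passes its speed limit or range.

ROBOT

A 6-joint arm with a two-finger parallel gripper is mounted at the origin on the work surface. World frame = base frame: x ahead of the robot, y to its left, z up, the work surface at z = 0. Lengths are in m, angles in rad, forces in N, time in s.
With the tool pointing down it reaches from about 0.35 to 0.8 m from the base axis. Payload 7.3 kg.
Tool frame: the origin (TCP) lies on the centre line of the jaws, within the pads' length; the fingertips stand 22 mm ahead of it and the grasp point (between the pads) lies 3 mm ahead of it; z points along the fingers, y is the line along which they close (so a half turn about z gives the same grasp; the last joint's range is limited). The gripper opens to 85 mm and grips with 20 to 120 N. Pads are 22 mm wide; open, the fingers measure 114 mm over their backs; the gripper's body (76 mm by 85 mm) begins 54 mm behind the grasp point. The pads swing forward as they close: fully open they stand 13 mm farther back than shut.
Start: joints at [-1.395, 0.342, 1.524, -0, 1.275, -0.146], TCP at [0.166, -0.498, 0.253] pointing down, gripper open.
Joint ranges: [-2.53, 2.53], [-0.77, 2.02], [0.04, 2.7], [-1, 4.14], [0.28, 2.66], [-3.11, 3.11]. Speed limits (rad/s): [2.57, 2.57, 3.14, 3.14, 3.14, 3.14].

INTERFACE

Orientations are given as a unit quaternion [x, y, z, w].
In Python, from bench import robot gives the robot as it stands. The module is installed in compiled form; this text tells all that it offers.
- The arm moves only by the tool carry_out, never from a script. Its argument "targets" is a list of rows, each a list of 3 entries, a list of its own where there are three numbers: the shift along the tool's x, y, z in mm, then the turn, a rotation vector about the tool's x, y, z in rad, then the closure, from 0 (fully open) to 1 (shut). In form: [[[x, y, z], [wx, wy, wz], fingers], ...]. A call has 1 to 12 rows; each row is the pose to reach, as a shift and turn from the pose commanded when the call began, along the tool's axes at that moment; what a row does not reach only later rows make up. A row lasts 1/12 s, in which the tool goes at most 41.7 mm and 7.16 degrees, less where a joint would pass 70% of its speed; a pose out of reach is approached as far as the arm can. A call with a gripper value outside its range is refused whole. The fingers move at their own pace and stop on an object; "grip_force" is the grip in N (left out, the last holds). Time passes only in rows, so rows that repeat a pose let the fingers close. It gives the time, the measured TCP pose, the force, the opening and the grip force at its end, in the units of the state.
- robot.get_state(): the state, without advancing time (a new reading comes with each control period).
- robot.capture(name): name is "scene" or "top"; returns a dict with "pixels" (384x512x3 uint8, blue, green, red), "mtx" (3x3 intrinsics, pixels), "camera_from_world" (4x4, takes a point from world to camera coordinates). Camera axes: x right, y down, z forward; pixel columns grow to the right and rows downward; lengths in m; the calibration is good to about 2 mm. A picture is of the moment at which its call begins. There is no depth.
- robot.job_done(): hands the job in; it is judged then, once.
Trained networks look in the newest picture that a camera, given by its name, has taken for a name from the list of things; names that differ only in an ending like _2 or _b are one class to them, and where a whole thing is asked for, a point or a joint stands for the part that bears it (a point fixed in the world has none). Each returns a list of dicts, best first, with "confidence" (0 to 1); they miss things now and then, are a little off and sometimes report something else, mostly with a low value. They report only what shows in the picture. A call takes as long as a camera call. They do not tell look-alikes from the thing itself.
- robot.recognise(thing, camera): "centre" ([x, y, z] in m, in world coordinates, good to about 4 mm: the middle of the surface that is visible of it).
- robot.landmark_of(thing, camera): "centre" ([x, y, z] in m, in world coordinates, good to about 4 mm: a listed point, or the origin of a listed thing).
The state is a dict: "clock": time; "joints": joint angles; "joint_vel": joint speeds; "joint_efforts": joint torques, N m; "tool_pos": TCP position; "tcp_rot": TCP orientation; "ft_force": force on the tool from outside, world axes, zero at the start; "moment": the same for the moment, N m; "finger_gap": opening from 0.0 (shut) to 1.0 (fully open); "grip_force": force on a finger pad.
Only numpy, scipy, OpenCV 4.12 (cv2) and the standard library are available. Lean on these libraries where they do the work, as an engineer would, in place of code of your own. Each camera call takes 0.05 s, during which the arm holds its last target. There are 200 camera calls.

## Working session

There is one attempt and no reset: what is moved stays moved. The work goes in short steps, Python scripts to look and compute and a tool call to move; the robot and the scene stay as the last step left them, time stands still between calls to the robot, and variables do not carry over. Pictures are saved under pics/ and viewed, at most 10 in all, crops included, and the job is handed in when it is done.

Besides the shell and the picture viewer there is one more tool, called after "Call:" as name([rows], argument=value, ...), one row to a line, values as JSON. carry_out: Moves the arm, as the interface text tells. Its arguments: {"type":"object","properties":{"targets":{"type":"array"},"grip_force":{"type":"number"}},"required":["targets"]}

```bash
mkdir -p pics; cat > h.py <<'E'
import numpy as np, cv2
from scipy.spatial.transform import Rotation as R
from bench import robot
def cap(n,fn=None):
    c=robot.capture(n)
    if fn: cv2.imwrite('pics/'+fn,c['pixels'])
    return c
def proj(c,P):
    P=np.atleast_2d(P); q=(c['camera_from_world'][:3,:3]@P.T).T+c['camera_from_world'][:3,3]
    u=(c['mtx']@q.T).T; return u[:,:2]/u[:,2:]
def ray(c,px,z):
    T=np.linalg.inv(c['camera_from_world']); d=T[:3,:3]@np.linalg.solve(c['mtx'],[px[0],px[1],1.]); o=T[:3,3]
    return o+d*(z-o[2])/d[2]
E
python3 - <<'E'
from h import *
np.set_printoptions(precision=3,suppress=True)
a=cap('scene');b=cap('top')
cv2.imwrite('pics/a.png',a['pixels']);cv2.imwrite('pics/b.png',b['pixels'])
for c in(a,b): print(np.linalg.inv(c['camera_from_world'])[:3,3], c['mtx'][0,0])
for t in['pot','stapler','printer','jar','tape']:
  for n,c in(('scene',a),('top',b)):
    for f in('recognise','landmark_of'):
      for d in getattr(robot,f)(t,n): print(t,n,f,np.array(d['centre']),round(d['confidence'],2),proj(c,d['centre'])[0].round())
print(robot.get_state())
E
```

```text
[ 1.186 -0.001  0.994] 436.4358187105401
[0.477 0.094 1.281] 491.6881290544092
pot scene recognise [0.362 0.339 0.057] 0.9 [330. 110.]
pot scene recognise [0.506 0.111 0.037] 0.85 [260. 164.]
pot scene recognise [0.4   0.469 0.057] 0.84 [378. 114.]
pot scene recognise [0.502 0.285 0.064] 0.57 [324. 149.]
pot scene landmark_of [0.527 0.118 0.021] 0.96 [264. 174.]
pot scene landmark_of [0.398 0.14  0.018] 0.86 [264. 137.]
pot scene landmark_of [0.415 0.452 0.028] 0.8 [372. 126.]
pot scene landmark_of [0.388 0.369 0.029] 0.75 [341. 122.]
pot scene landmark_of [0.461 0.25  0.034] 0.59 [307. 146.]
pot top recognise [0.382 0.479 0.057] 0.95 [ 99. 267.]
pot top recognise [0.383 0.173 0.034] 0.9 [223. 269.]
pot top recognise [0.495 0.109 0.044] 0.85 [249. 225.]
pot top recognise [0.345 0.344 0.06 ] 0.79 [153. 284.]
pot top recognise [0.493 0.285 0.059] 0.57 [178. 224.]
pot top landmark_of [0.396 0.142 0.018] 0.83 [236. 264.]
pot top landmark_of [0.422 0.457 0.028] 0.69 [112. 251.]
pot top landmark_of [0.46  0.25  0.031] 0.6 [194. 238.]
pot top landmark_of [0.385 0.37  0.033] 0.57 [145. 267.]
[... 808 characters left out ...]
e recognise [ 0.447 -0.025  0.024] 0.75 [208. 156.]
tape scene landmark_of [ 0.438 -0.024 -0.003] 0.94 [209. 160.]
tape top recognise [ 0.438 -0.028  0.024] 0.78 [303. 249.]
tape top landmark_of [ 0.437 -0.026  0.001] 0.77 [301. 249.]
{'clock': 1.1, 'joints': array([-1.395,  0.342,  1.524,  0.   ,  1.275, -0.146]), 'joint_vel': array([ 0.002,  0.001,  0.001, -0.001, -0.   ,  0.001]), 'joint_efforts': array([ -0.001, -43.358, -24.628,  -0.   ,   0.   ,   0.   ]), 'tool_pos': array([ 0.166, -0.498,  0.253]), 'tcp_rot': array([0.987, 0.16 , 0.   , 0.   ]), 'ft_force': array([-1.068, -0.033,  0.494]), 'moment': array([-0.031,  0.039,  0.036]), 'grip_force': 0.0, 'finger_gap': 1.0014732314620816}
```

View pics/a.png

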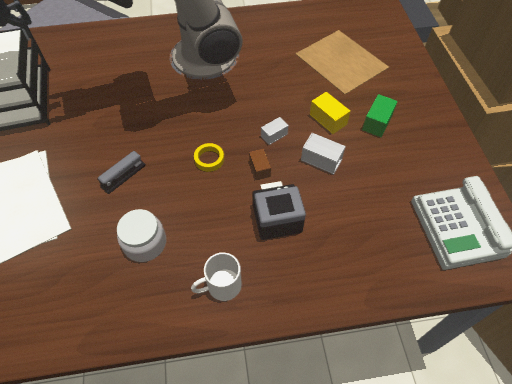

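View pics/b.png

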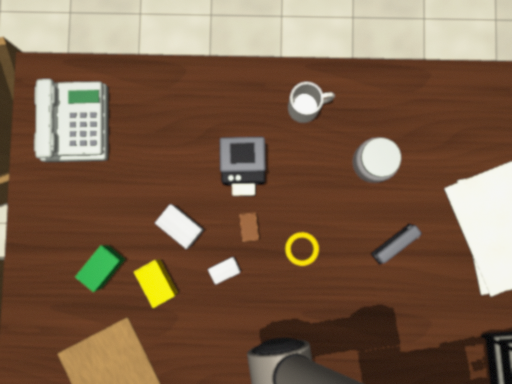

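The top view shows the silver blocks at (179,226), the larger one, and (224,270), the smaller one. The brown (249,227), green (99,268) and yellow (155,283) blocks are look-alikes too. The stapler is at (397,243), the printer at (243,160), the jar at (380,160), the tape at (302,249), and a mug at (306,100). My choice is the larger silver block; a close crop will check this and show which end is the mouth.

```bash
python3 - <<'E'
import cv2,numpy as np
a=cv2.imread('pics/a.png');b=cv2.imread('pics/b.png')
A=cv2.resize(a[115:185,245:355],None,fx=5,fy=5,interpolation=2)[:350,:390+150][:, :]
A=cv2.resize(a[120:180,250:350],(400,240),interpolation=cv2.INTER_CUBIC)
A2=cv2.resize(a[140:200,80:180],(400,240),interpolation=cv2.INTER_CUBIC)
B=cv2.resize(b[195:255,130:230],(400,240),interpolation=cv2.INTER_CUBIC)
B2=cv2.resize(b[215:275,350:450],(400,240),interpolation=cv2.INTER_CUBIC)
cv2.imwrite('pics/c.png',np.vstack([np.hstack([A,A2]),np.hstack([B,B2])]))
# contours
import sys
from h import *
ca=cap('top')
def rect(img,x0,y0,x1,y1,m):
    k=np.zeros(img.shape[:2],np.uint8);k[y0:y1,x0:x1]=m[y0:y1,x0:x1]
    cs,_=cv2.findContours(k,0,1);c=max(cs,key=cv2.contourArea);return c
m=((b.min(2)>130)*255).astype(np.uint8)
c=rect(b,145,195,212,255,m)
r=cv2.minAreaRect(c);bx=cv2.boxPoints(r);print('pot',r,[ray(ca,p,.06).round(3) for p in bx],ray(ca,r[0],.06))
hsv=cv2.cvtColor(b,cv2.COLOR_BGR2HSV)
m=((hsv[...,1]<90)&(b.max(2)>40)).astype(np.uint8)*255
c=rect(b,360,215,435,275,m);r=cv2.minAreaRect(c);bx=cv2.boxPoints(r);print('stap',r,[ray(ca,p,.045).round(3) for p in bx],ray(ca,r[0],.045))
c=rect(b,210,130,275,190,m&((b.max(2)<150)*255).astype(np.uint8));r=cv2.minAreaRect(c);bx=cv2.boxPoints(r);print('printer',r,[ray(ca,p,.098).round(3) for p in bx],ray(ca,r[0],.098))
m=((b.min(2)>170)*255).astype(np.uint8)
c=rect(b,345,130,410,190,m);e=cv2.minEnclosingCircle(c);print('jar',e,ray(ca,e[0],.085),ray(ca,(e[0][0]+e[1],e[0][1]),.085))
print(proj(ca,[[.669,-.206,.085],[.655,.13,.098]]))
E
```

```text
pot ((177.81434631347656, 225.89358520507812), (41.37153244018555, 25.399869918823242), 39.289405822753906) [array([0.496, 0.347, 0.06 ]), array([0.546, 0.308, 0.06 ]), array([0.482, 0.226, 0.06 ]), array([0.433, 0.265, 0.06 ])] [0.48923962 0.28649619 0.06      ]
stap ((396.6164855957031, 243.44207763671875), (16.45215606689453, 52.723419189453125), 52.25319290161133) [array([ 0.432, -0.195,  0.045]), array([ 0.515, -0.299,  0.045]), array([ 0.483, -0.324,  0.045]), array([ 0.4  , -0.22 ,  0.045])] [ 0.45748405 -0.2596153   0.045     ]
printer ((242.0, 162.5), (53.0, 46.0), 90.0) [array([0.71 , 0.187, 0.098]), array([0.712, 0.075, 0.098]), array([0.582, 0.073, 0.098]), array([0.58 , 0.184, 0.098])] [0.64569358 0.12953002 0.098     ]
jar ((380.32977294921875, 157.2446746826172), 19.606843948364258) [ 0.66735472 -0.2082781   0.085     ] [ 0.66831719 -0.25609313  0.085     ]
[[379.39829484 156.55950702]
 [241.89416441 158.69141923]]
```

View pics/c.png

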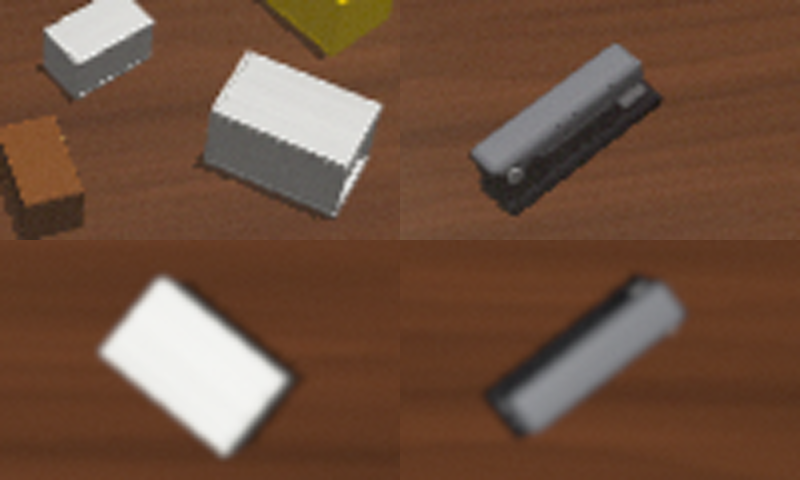

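The crop shows the pot's mouth end at the right in the scene view (far-left in the world, azimuth about 52°), which agrees with the landmark. The stapler stands on its base. Next I'll make the transit, which will also give readings for a kinematic model.

```bash
cat >> h.py <<'E'
np.set_printoptions(precision=4,suppress=True)
def Rdown(yaz,tilt=0):
    "tool down, tool y at azimuth yaz deg, then tilt deg about tool y"
    y=np.radians(yaz); yv=np.array([np.cos(y),np.sin(y),0]); z=np.array([0,0,-1.]); x=np.cross(yv,z)
    return R.from_matrix(np.c_[x,yv,z])*R.from_rotvec([0,np.radians(tilt),0])
def go(*tg,start=None):
    "tg: (pos,Rot) list; print tool-frame shifts (mm) and turns from present"
    s=robot.get_state(); p0,R0=(s['tool_pos'],R.from_quat(s['tcp_rot'])) if start is None else start
    print('t',round(s['clock'],2),'now',p0,'j',s['joints'],'F',s['ft_force'],'gap',s['finger_gap'])
    with open('log.txt','a') as f: f.write(repr([list(map(float,s[k])) for k in('joints','tool_pos','tcp_rot')])+'\n')
    for p,Rt in tg:
        w=(R0.inv()*Rt).as_rotvec()
        d=R0.inv().apply(np.array(p)-p0)*1000
        print(d.round(1).tolist(),w.round(3).tolist(),'rows',round(max(np.linalg.norm(d)/41.7,np.degrees(np.linalg.norm(w))/7.16),1))
E
python3 - <<'E'
from h import *
go(([.42,-.1,.28],Rdown(-60)),([.47,.262,.20],Rdown(-38)))
E
```

```text
t 1.15 now [ 0.1661 -0.4981  0.2533] j [-1.395   0.342   1.5241 -0.      1.2754 -0.146 ] F [ 0.0795 -0.7236  0.8616] gap 1.0019852729643806
[366.8, -297.3, -26.7] [0.0, 0.0, -0.202] rows 11.3
[528.7, -624.9, 53.3] [0.0, 0.0, -0.586] rows 19.7
```

Call:
carry_out([
  [[367,-297,-27],[0,0,-0.2],0],
  [[367,-297,-27],[0,0,-0.2],0],
  [[367,-297,-27],[0,0,-0.2],0],
  [[367,-297,-27],[0,0,-0.2],0],
  [[367,-297,-27],[0,0,-0.2],0],
  [[367,-297,-27],[0,0,-0.2],0],
  [[367,-297,-27],[0,0,-0.2],0],
  [[367,-297,-27],[0,0,-0.2],0],
  [[367,-297,-27],[0,0,-0.2],0],
  [[367,-297,-27],[0,0,-0.2],0],
  [[529,-625,53],[0,0,-0.586],0],
  [[529,-625,53],[0,0,-0.586],0],
])

```text
clock: 2.15
tool_pos: [0.4067, -0.0653, 0.2623]
tcp_rot: [0.925, 0.379, 0.001, 0.001]
ft_force: [0.7, 0.0, 0.5]
finger_gap: 1.003
grip_force: 0.0
```

```bash
python3 - <<'E'
from h import *
go(([.47,.262,.20],Rdown(-38,-20)))
E
```

```text
t 2.15 now [ 0.4067 -0.0653  0.2623] j [-0.3457  0.1234  1.7903 -0.      1.2258  0.4476] F [0.7425 0.0047 0.4812] gap 1.0025677810214781
[274.7, -189.0, 62.2] [-0.021, -0.349, -0.129] rows 8.1
```

Call:
carry_out([
  [[275,-189,62],[-0.02,-0.35,-0.13],0],
  [[275,-189,62],[-0.02,-0.35,-0.13],0],
  [[275,-189,62],[-0.02,-0.35,-0.13],0],
  [[275,-189,62],[-0.02,-0.35,-0.13],0],
  [[275,-189,62],[-0.02,-0.35,-0.13],0],
  [[275,-189,62],[-0.02,-0.35,-0.13],0],
  [[275,-189,62],[-0.02,-0.35,-0.13],0],
  [[275,-189,62],[-0.02,-0.35,-0.13],0],
  [[275,-189,62],[-0.02,-0.35,-0.13],0],
  [[275,-189,62],[-0.02,-0.35,-0.13],0],
  [[275,-189,62],[-0.02,-0.35,-0.13],0],
])

```text
clock: 3.07
tool_pos: [0.4708, 0.2604, 0.1994]
tcp_rot: [0.886, 0.43, -0.158, 0.075]
ft_force: [-0.7, -0.7, 0.3]
finger_gap: 0.999
grip_force: 0.0
```

```bash
cat > kin.py <<'E'
from h import *
from scipy.optimize import least_squares
D=[eval(l) for l in open('log.txt')]
def fk(q,P):
    h,a2,a3,L,d,r0,e=P
    rz=lambda a:R.from_euler('z',a); ry=lambda a:R.from_euler('y',a)
    A=rz(q[0]); B=A*ry(q[1]); C=B*ry(q[2])
    p=np.array([0,0,h])+A.apply([r0,d,0])+B.apply([0,0,a2])+C.apply([e,0,a3])
    W=C*rz(q[3])*ry(q[4])*rz(q[5]+SO)
    return p+W.apply([0,0,L]),W
SO=-np.pi/2
def fit():
    def f(P):
        return np.concatenate([fk(j,P)[0]-p for j,p,_ in D]+[0.003*(P-P0)])
    P0=np.array([.35,.4,.4,.25,.076,0,0]); s=least_squares(f,P0,x_scale=.1); return s.x
if __name__=='__main__':
    P=fit(); print('P',P)
    for j,p,q in D:
        a,W=fk(j,P); print((a-p)*1000,(W.inv()*R.from_quat(q)).as_rotvec())
E
python3 - <<'E'
from h import *
go()
import subprocess;print(subprocess.run(['python3','kin.py'],capture_output=True,text=True))
E
```

```text
t 3.07 now [0.4708 0.2604 0.1994] j [ 0.4446  0.5962  1.3097 -0.1507  1.5548  1.1373] F [-0.7463 -0.7438  0.2908] gap 0.9986546880428525
CompletedProcess(args=['python3', 'kin.py'], returncode=0, stdout='P [ 0.2241  0.506   0.3802  0.2913  0.0764 -0.0001  0.0477]\n[-0.0063 -0.0196  0.0059] [-0.     -0.      3.1416]\n[-0.0104 -0.0064 -0.0109] [-0.      0.      3.1416]\n[-0.0178  0.0127  0.006 ] [-0.      0.      3.1416]\n', stderr='')
```

```bash
sed -i 's/^SO=-/SO=/' kin.py; cat >> kin.py <<'E'
LO=np.array([-2.53,-.77,.04,-1,.28,-3.11]);HI=np.array([2.53,2.02,2.7,4.14,2.66,3.11])
def ik(p,Rt,q0,P):
    def f(q):
        a,W=fk(q,P); return np.r_[(a-p)*5,(W.inv()*Rt).as_rotvec()]
    s=least_squares(f,np.clip(q0,LO+.01,HI-.01),bounds=(LO,HI)); return s.x,np.abs(s.fun).max()
E
python3 - <<'E'
from kin import *
P=fit();q0=D[-1][0]
m=np.radians(52);mv=np.array([np.cos(m),np.sin(m),0])
b=np.array([.489,.2865,0])-.05*mv
Rg=Rdown(-38,-20);g=b+.060*mv+[0,0,.032];tg=g-.003*Rg.as_matrix()[:,2]
print('grasp tcp',tg,'q',ik(tg,Rg,q0,P))
for pos in([.5,.28],[.5,-.1],[.48,.0]):
  for az in range(-180,180,30):
    best=None
    for tr in range(1):
      Rt=Rdown(az-90,70); t=np.array([*pos,.062])-.003*Rt.as_matrix()[:,2]
      # continuous path: lift, yaw, tilt
      q=np.array(q0);ok=0
      dy=(az-52+180)%360-180
      for k in np.linspace(0,1,13):
        q,e=ik(np.array([*pos,.2])*k+(1-k)*np.array([tg[0],tg[1],.2]),Rdown(-38+dy*k,-20),q,P);ok=max(ok,e)
      for k in np.linspace(0,1,13):
        q,e=ik(np.array([*pos,.2]),Rdown(-38+dy,-20+90*k),q,P);ok=max(ok,e)
      q,e=ik(t,Rt,q,P); ok=max(ok,e)
    print(pos,az,q,round(ok,3))
E
```

```text
grasp tcp [0.4958 0.2952 0.0348] q (array([ 0.4767,  0.8436,  1.3203, -0.1488,  1.3   ,  1.2031]), np.float64(3.599898157347071e-14))
[0.5, 0.28] -180 [ 0.2534  1.3138  0.6514  0.3403  2.358  -1.2367] 0.0
[0.5, 0.28] -150 [ 0.4247  1.3805  0.4884 -0.153   2.4872 -1.7264] 0.0
[0.5, 0.28] -120 [ 0.5641  1.605   0.04   -1.      2.66    3.11  ] 0.843
[0.5, 0.28] -90 [ 0.6484  1.5807  0.04   -1.      2.474   3.11  ] 0.614
[0.5, 0.28] -60 [ 0.7289  0.9827  1.1712 -0.8228  1.5746  3.11  ] 0.634
[0.5, 0.28] -30 [ 0.6815  0.6796  1.6628 -0.9171  0.9081  3.11  ] 0.559
[0.5, 0.28] 0 [ 0.5277  0.5153  1.9316 -1.      0.3492  3.0056] 0.649
[0.5, 0.28] 30 [ 0.2377  0.9294  2.4027  2.8696  1.4049 -1.625 ] 0.034
[0.5, 0.28] 60 [-0.1     0.8863  2.2248  1.9841  1.2093 -1.5411] 0.0
[0.5, 0.28] 90 [-0.1465  0.9117  1.8567  1.3057  1.299  -1.187 ] 0.0
[0.5, 0.28] 120 [-0.0564  1.0233  1.435   0.9067  1.6307 -1.0133] 0.0
[0.5, 0.28] 150 [ 0.0877  1.1714  1.0144  0.6407  2.0166 -1.0245] 0.0
[0.5, -0.1] -180 [-0.2258  1.2234  0.8789 -0.2704  2.2346 -1.8183] 0.0
[0.5, -0.1] -150 [-0.0516  1.1518  1.0667 -0.
[... 876 characters left out ...]
, 0.0] -120 [ 0.1417  1.5565  0.2416 -1.      2.53    3.11  ] 0.765
[0.48, 0.0] -90 [ 0.1764  0.7392  1.5631 -0.6964  1.3067  3.11  ] 0.665
[0.48, 0.0] -60 [ 0.1454  0.5201  1.9098 -0.8673  0.7905  3.11  ] 0.652
[0.48, 0.0] -30 [ 0.0177  0.3796  2.1272 -1.      0.3388  3.0368] 0.698
[0.48, 0.0] 0 [-0.3849  1.1483  2.6611  2.7663  1.845  -1.8148] 0.044
[0.48, 0.0] 30 [-0.8008  0.9538  2.4538  1.8997  1.2977 -1.8387] 0.0
[0.48, 0.0] 60 [-0.7954  0.8832  2.0832  1.2428  1.2736 -1.3943] 0.0
[0.48, 0.0] 90 [-0.661   0.9464  1.7013  0.8361  1.5431 -1.1871] 0.0
[0.48, 0.0] 120 [-0.485   1.0491  1.356   0.549   1.8553 -1.1886] 0.0
[0.48, 0.0] 150 [-0.2943  1.14    1.0985  0.2503  2.1023 -1.3623] 0.0
```

```bash
python3 - <<'E'
from h import *
Rg=Rdown(-38,-20);t=np.array([.4958,.2952,.0348]);z=Rg.as_matrix()[:,2]
go((t-.1*z,Rg),(t,Rg))
E
```

```text
t 3.07 now [0.4708 0.2604 0.1994] j [ 0.4446  0.5962  1.3097 -0.1507  1.5548  1.1373] F [-0.7463 -0.7438  0.2908] gap 0.9986546880428525
[96.6, -1.8, 39.8] [-0.004, 0.002, -0.002] rows 2.5
[96.8, -1.4, 139.8] [-0.004, 0.002, -0.002] rows 4.1
```

Call:
carry_out([
  [[97,-2,40],[0,0,0],0],
  [[97,-2,40],[0,0,0],0],
  [[97,-2,40],[0,0,0],0],
  [[97,-2,70],[0,0,0],0],
  [[97,-2,100],[0,0,0],0],
  [[97,-2,120],[0,0,0],0],
  [[97,-2,140],[0,0,0],0],
  [[97,-2,140],[0,0,0],0],
  [[97,-2,140],[0,0,0],0],
], grip_force=40)

```text
clock: 3.82
tool_pos: [0.4959, 0.294, 0.0356]
tcp_rot: [0.886, 0.429, -0.158, 0.075]
ft_force: [-0.4, -1.1, 1.0]
finger_gap: 0.995
grip_force: 0.0
```

Call:
carry_out([
  [[0,0,0],[0,0,0],1],
  [[0,0,0],[0,0,0],1],
  [[0,0,0],[0,0,0],1],
  [[0,0,0],[0,0,0],1],
  [[0,0,0],[0,0,0],1],
  [[0,0,0],[0,0,0],1],
  [[0,0,0],[0,0,0],1],
  [[0,0,0],[0,0,0],1],
  [[0,0,0],[0,0,0],1],
  [[0,0,0],[0,0,0],1],
])

```text
clock: 4.65
tool_pos: [0.4971, 0.296, 0.0371]
tcp_rot: [0.886, 0.43, -0.156, 0.075]
ft_force: [0.9, -0.5, 5.9]
finger_gap: 0.697
grip_force: 44.4
```

```bash
python3 - <<'E'
from h import *
c=cap('scene');cv2.imwrite('pics/d.png',cv2.resize(c['pixels'][60:240,180:420],(800,600)))
s=robot.get_state();p=s['tool_pos']
go((p+[0,0,.13],Rdown(-38,-20)),(p+[0,0,.13],Rdown(2,-20)),(p+[0,0,.13],Rdown(2,70)))
E
```

```text
t 4.7 now [0.4971 0.296  0.0371] j [ 0.4756  0.8416  1.3161 -0.1458  1.3051  1.2046] F [1.9496 0.7877 6.3825] gap 0.6945611199597822
[-44.2, -0.1, -122.2] [-0.003, -0.002, -0.004] rows 3.1
[-44.2, -0.1, -122.2] [-0.241, -0.002, -0.66] rows 5.6
[-44.2, -0.1, -122.2] [0.328, 1.498, -0.705] rows 13.5
```

View pics/d.png

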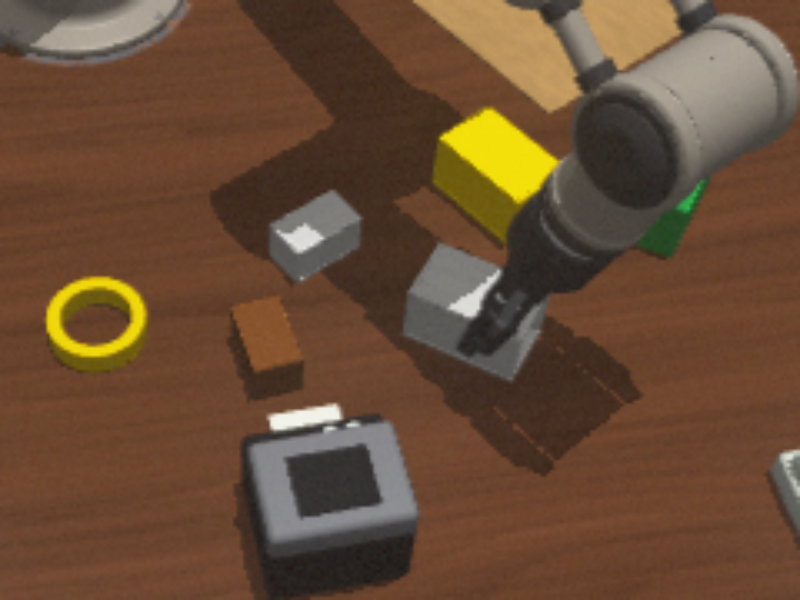

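The fingers straddle the larger pot, gripping near its mouth half at crop (490,330), and the gap matches 60 mm. Next come the lift, a yaw, and the tilt upright.

```bash
cat > up.py <<'E'
from h import *
Rg=R.from_quat([0.886,0.43,-0.156,0.075]); pg=np.array([.4971,.296,.0371])
m=np.radians(52);mv=np.array([np.cos(m),np.sin(m),0]); b=np.array([.489,.2865,.03])-.05*mv
lat=np.array([np.sin(m),-np.cos(m),0])  # = mv rotated -90; rotation about lat by +90 takes mv->?
U=R.from_rotvec(np.pi/2*lat)
def target(c,yaw,ang,dz):
    "pot-bottom-centre c(x,y), yaw deg added, ang fraction"
    Q=R.from_euler('z',yaw,degrees=True)*R.from_rotvec(np.radians(ang)*lat)
    return np.array([c[0],c[1],dz])+Q.apply(pg-b),Q*Rg
E
python3 - <<'E'
from up import *
print(U.apply(mv))
go((pg+[0,0,.14],Rg),target([.50,.22],40,0,.2),target([.5,.26],40,45,.12),target([.5,.26],40,90,.06))
E
```

```text
[-0. -0.  1.]
t 4.7 now [0.4971 0.296  0.0371] j [ 0.4756  0.8416  1.3161 -0.1458  1.3051  1.2046] F [1.9496 0.7877 6.3825] gap 0.6945611199597822
[-47.6, -0.1, -131.6] [0.0, -0.001, -0.001] rows 3.4
[-67.1, 9.2, -156.5] [-0.238, -0.002, -0.657] rows 5.6
[-41.4, -0.5, -125.5] [0.035, 0.75, -0.718] rows 8.3
[-58.7, 29.5, -69.6] [0.333, 1.497, -0.704] rows 13.5
```

Call:
carry_out([
  [[-10,0,-30],[0,0,0],1],
  [[-25,0,-70],[0,0,0],1],
  [[-48,0,-132],[0,0,0],1],
  [[-48,0,-132],[0,0,0],1],
  [[-67,9,-156],[-0.238,0,-0.657],1],
  [[-67,9,-156],[-0.238,0,-0.657],1],
  [[-67,9,-156],[-0.238,0,-0.657],1],
  [[-67,9,-156],[-0.238,0,-0.657],1],
  [[-67,9,-156],[-0.238,0,-0.657],1],
  [[-67,9,-156],[-0.238,0,-0.657],1],
  [[-67,9,-156],[-0.238,0,-0.657],1],
  [[-67,9,-156],[-0.238,0,-0.657],1],
])

```text
clock: 5.7
tool_pos: [0.4971, 0.2825, 0.205]
tcp_rot: [0.686, 0.707, -0.122, 0.123]
ft_force: [0.4, -0.0, -2.1]
finger_gap: 0.698
grip_force: 44.8
```

```bash
python3 - <<'E'
from up import *
go(target([.50,.24],40,45,.15),target([.5,.26],40,90,.06))
print(robot.get_state()['grip_force'])
E
```

```text
t 5.7 now [0.4971 0.2825 0.205 ] j [ 0.5341  0.5787  1.3238 -0.3042  1.4228  0.5779] F [ 0.3976 -0.0167 -2.1457] gap 0.6977021929943702
[-1.2, 2.0, 6.7] [0.0, 0.785, -0.004] rows 6.3
[0.2, 3.1, 87.7] [0.004, 1.57, -0.007] rows 12.6
44.7774700820446
```

Call:
carry_out([
  [[-1,2,7],[0,0.785,0],1],
  [[-1,2,7],[0,0.785,0],1],
  [[-1,2,7],[0,0.785,0],1],
  [[-1,2,7],[0,0.785,0],1],
  [[-1,2,7],[0,0.785,0],1],
  [[-1,2,7],[0,0.785,0],1],
  [[-1,2,20],[0,1.0,0],1],
  [[0,3,40],[0,1.2,0],1],
  [[0,3,88],[0,1.57,0],1],
  [[0,3,88],[0,1.57,0],1],
  [[0,3,88],[0,1.57,0],1],
  [[0,3,88],[0,1.57,0],1],
])

```text
clock: 6.7
tool_pos: [0.5024, 0.2508, 0.1217]
tcp_rot: [0.591, 0.606, 0.37, -0.383]
ft_force: [-0.9, 0.7, -2.8]
finger_gap: 0.702
grip_force: 44.9
```

```bash
python3 - <<'E'
from up import *
go(target([.50,.26],40,90,.06),target([.5,.26],40,90,.003),target([.5,.26],40,90,-.003))
E
```

```text
t 6.7 now [0.5024 0.2508 0.1217] j [-0.1738  0.7461  1.8393  1.1619  1.2965 -0.9984] F [-0.8573  0.7331 -2.7888] gap 0.7019181692470697
[1.6, -1.5, 1.7] [0.008, 0.099, -0.004] rows 0.8
[-49.8, -1.3, 26.3] [0.008, 0.099, -0.004] rows 1.4
[-55.2, -1.2, 28.9] [0.008, 0.099, -0.004] rows 1.5
```

Call:
carry_out([
  [[2,-1,2],[0.008,0.099,-0.004],1],
  [[2,-1,2],[0.008,0.099,-0.004],1],
  [[-15,-1,10],[0.008,0.099,-0.004],1],
  [[-33,-1,18],[0.008,0.099,-0.004],1],
  [[-48,-1,26],[0.008,0.099,-0.004],1],
  [[-48,-1,26],[0.008,0.099,-0.004],1],
  [[-48,-1,26],[0.008,0.099,-0.004],1],
  [[-48,-1,26],[0.008,0.099,-0.004],1],
])

```text
clock: 7.37
tool_pos: [0.5003, 0.2548, 0.0685]
tcp_rot: [0.569, 0.592, 0.395, -0.413]
ft_force: [0.8, 0.2, -1.7]
finger_gap: 0.696
grip_force: 44.8
```

```bash
python3 - <<'E'
from up import *
go(target([.5,.26],40,90,0))
c=cap('scene');cv2.imwrite('pics/e.png',cv2.resize(c['pixels'][70:220,220:420],(800,600)))
print(robot.get_state()['moment'])
E
```

```text
t 7.37 now [0.5003 0.2548 0.0685] j [-0.1855  0.9028  1.8281  1.2216  1.3343 -1.1563] F [ 0.7973  0.1981 -1.6852] gap 0.6962399408477744
[-6.3, 0.5, 0.3] [-0.004, 0.007, 0.003] rows 0.2
[-0.8236 -0.0349  0.053 ]
```

View pics/e.png

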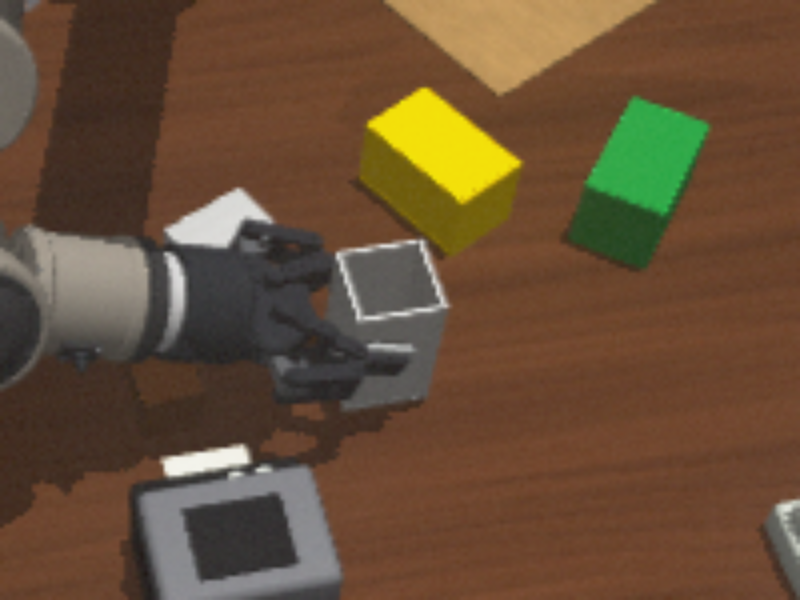

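The picture shows the pot held upright just above the desk, mouth up at crop (390,280).

Call:
carry_out([
  [[-2,0,1],[-0.004,0.007,0.003],1],
  [[-4,0,1.5],[-0.004,0.007,0.003],1],
  [[-5.5,0.4,2],[-0.004,0.007,0.003],1],
  [[-5.5,0.4,2],[-0.004,0.007,0.003],1],
  [[-5.5,0.4,2],[-0.004,0.007,0.003],1],
])

```text
clock: 7.83
tool_pos: [0.5001, 0.2546, 0.0615]
tcp_rot: [0.57, 0.588, 0.397, -0.415]
ft_force: [0.3, -0.3, -2.9]
finger_gap: 0.696
grip_force: 44.9
```

Call:
carry_out([
  [[-1,0,0.4],[0,0,0],1],
  [[-1,0,0.4],[0,0,0],1],
  [[-2,0,0.8],[0,0,0],1],
  [[-2,0,0.8],[0,0,0],1],
  [[-2,0,0.8],[0,0,0],1],
])

```text
clock: 8.25
tool_pos: [0.5001, 0.2547, 0.0613]
tcp_rot: [0.568, 0.588, 0.399, -0.416]
ft_force: [-2.6, -5.2, 11.2]
finger_gap: 0.703
grip_force: 46.0
```

Contact, with about 13 N of support force. I'll open the fingers and back off along the tool axis.

Call:
carry_out([
  [[0.5,0,-0.2],[0,0,0],1],
  [[0.5,0,-0.2],[0,0,0],0.4],
  [[0.5,0,-0.2],[0,0,0],0.1],
  [[0.5,0,-0.2],[0,0,0],0],
  [[0.5,0,-0.2],[0,0,0],0],
  [[0.5,0,-0.2],[0,0,0],0],
  [[0.5,0,-0.2],[0,0,0],0],
  [[0.5,0,-15],[0,0,0],0],
  [[0.5,0,-40],[0,0,0],0],
  [[0.5,0,-70],[0,0,0],0],
  [[0.5,0,-100],[0,0,0],0],
  [[0.5,0,-100],[0,0,0],0],
])

```text
clock: 9.25
tool_pos: [0.5057, 0.1569, 0.095]
tcp_rot: [0.57, 0.588, 0.399, -0.412]
ft_force: [0.4, -0.4, 0.4]
finger_gap: 1.001
grip_force: 0.0
```

```bash
python3 - <<'E'
from h import *
c=cap('scene');b=cap('top')
for n in('scene','top'):
  print([ (np.array(d['centre']),round(d['confidence'],2)) for d in robot.landmark_of('pot',n) if abs(d['centre'][0]-.5)<.06 and abs(d['centre'][1]-.26)<.06])
A=cv2.resize(c['pixels'][70:220,220:420],(400,300),interpolation=cv2.INTER_CUBIC);B=cv2.resize(b['pixels'][170:290,110:270],(400,300),interpolation=cv2.INTER_CUBIC)
B2=cv2.resize(b['pixels'][120:210,200:320],(400,300),interpolation=cv2.INTER_CUBIC);A2=cv2.resize(c['pixels'][180:270,100:220],(400,300),interpolation=cv2.INTER_CUBIC)
cv2.imwrite('pics/f.png',np.vstack([np.hstack([A,B]),np.hstack([A2,B2])])); cv2.imwrite('pics/top2.png',b['pixels']);cv2.imwrite('pics/sc2.png',c['pixels'])
s=robot.get_state()
go((s['tool_pos']+[0,-.02,.12],Rdown(2,0)),([.5,.26,.22],Rdown(2,0)))
E
```

```text
[(array([0.5012, 0.2651, 0.0028]), 0.96)]
[(array([ 0.4994,  0.2622, -0.0009]), 0.85)]
t 9.45 now [0.5032 0.1615 0.0936] j [-0.3612  0.8666  1.7937  1.0635  1.4388 -1.1193] F [-0.4743 -0.0838 -0.0581] gap 0.997369111046885
[106.1, -1.5, -59.5] [-0.006, -1.224, -0.003] rows 9.8
[152.3, -0.5, 49.7] [-0.006, -1.224, -0.003] rows 9.8
```

View pics/f.png

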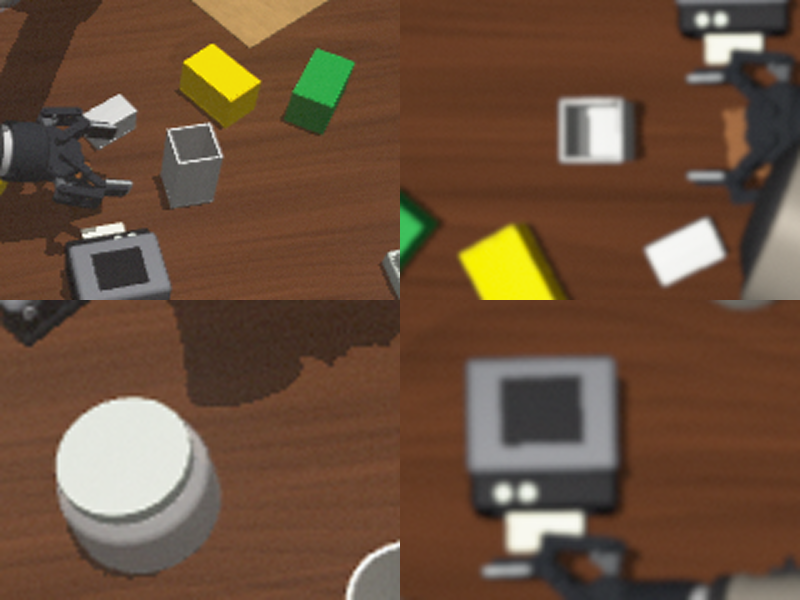

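The pot stands upright and free at about (0.50, 0.263), and the gripper is clear of the printer's tongue. I'll go above the pot with the tool down, then measure it and the printer–jar line.

Call:
carry_out([
  [[36,0,-16],[0,0,0],0],
  [[72,-1,-34],[0,0,0],0],
  [[106,-1.5,-60],[0,-0.3,0],0],
  [[152,-0.5,50],[-0.006,-1.224,-0.003],0],
  [[152,-0.5,50],[-0.006,-1.224,-0.003],0],
  [[152,-0.5,50],[-0.006,-1.224,-0.003],0],
  [[152,-0.5,50],[-0.006,-1.224,-0.003],0],
  [[152,-0.5,50],[-0.006,-1.224,-0.003],0],
  [[152,-0.5,50],[-0.006,-1.224,-0.003],0],
  [[152,-0.5,50],[-0.006,-1.224,-0.003],0],
  [[152,-0.5,50],[-0.006,-1.224,-0.003],0],
  [[152,-0.5,50],[-0.006,-1.224,-0.003],0],
])

```text
clock: 10.45
tool_pos: [0.4994, 0.2614, 0.2203]
tcp_rot: [0.694, 0.72, -0.001, 0.003]
ft_force: [0.1, -0.5, -0.9]
finger_gap: 1.002
grip_force: 0.0
```

```bash
python3 - <<'E'
from h import *
acc={}
for k in range(4):
  for n in('scene','top'):
    c=cap(n); 
    for t in('printer','jar','pot'):
      for d in robot.landmark_of(t,n):
        p=np.array(d['centre'])
        g={'printer':[.656,.13],'jar':[.668,-.208],'pot':[.5,.262]}[t]
        if np.linalg.norm(p[:2]-g)<.03: acc.setdefault((t,n),[]).append(p)
for k,v in acc.items(): print(k,len(v),np.mean(v,0),np.std(v,0))
b=cv2.imread('pics/top2.png');ct=robot.capture('top');cs=robot.capture('scene')
print('rear',ray(ct,(220.1,137.4),.098),ray(ct,(264.5,137.4),.098))
# jar cap ellipse in both views; pot rim in top
for nm,img,c,roi in(('top',b,ct,(345,410,125,190)),('scene',cv2.imread('pics/sc2.png'),cs,(108,172,200,262))):
  x0,x1,y0,y1=roi;m=((img[y0:y1,x0:x1].min(2)>(185 if nm=='top' else 195))*255).astype(np.uint8)
  cnt=max(cv2.findContours(m,0,1)[0],key=cv2.contourArea);e=cv2.fitEllipse(cnt);px=(e[0][0]+x0,e[0][1]+y0)
  print('jar',nm,px,e[1],ray(c,px,.085))
x0,x1,y0,y1=165,215,200,250;m=((b[y0:y1,x0:x1].min(2)>120)*255).astype(np.uint8);m=cv2.morphologyEx(m,cv2.MORPH_CLOSE,np.ones((15,15)))
cnt=max(cv2.findContours(m,0,1)[0],key=cv2.contourArea);r=cv2.minAreaRect(cnt);px=(r[0][0]+x0,r[0][1]+y0);print('pot',px,r[1:],ray(ct,px,.1))
# printer rear edge angle in both views
go()
E
```

```text
('printer', 'scene') 4 [0.6513 0.1315 0.0037] [0.0009 0.0018 0.002 ]
('jar', 'scene') 4 [ 0.6723 -0.2076  0.0006] [0.0013 0.0022 0.0015]
('pot', 'scene') 4 [0.5011 0.2656 0.0053] [0.0007 0.0007 0.0016]
('printer', 'top') 4 [0.6555 0.1286 0.0025] [0.0012 0.0013 0.0023]
('pot', 'top') 4 [0.4988 0.2622 0.0007] [0.001  0.001  0.0016]
('jar', 'top') 2 [ 0.6679 -0.2107  0.0044] [0.0003 0.0006 0.0005]
rear [0.7062 0.1843 0.098 ] [0.7083 0.0762 0.098 ]
jar top (380.7019844055176, 156.89906883239746) (36.264774322509766, 37.61714172363281) [ 0.6682 -0.2092  0.085 ]
jar scene (136.31152534484863, 226.50864219665527) (32.521514892578125, 40.02180862426758) [ 0.6714 -0.2096  0.085 ]
pot (186.0, 221.5) ((25.0, 26.0), 90.0) [0.4998 0.2608 0.1   ]
t 12.15 now [0.5003 0.2595 0.2198] j [ 0.3428  0.4397  1.4689 -0.0003  1.2324  0.3081] F [-0.2343  0.4646 -0.2496] gap 0.9945953721467733
```

```bash
python3 - <<'E'
from h import *
go(([.5,.2625,.12],Rdown(2)),([.5,.2625,.076],Rdown(2)))
E
```

```text
t 12.15 now [0.5003 0.2595 0.2198] j [ 0.3428  0.4397  1.4689 -0.0003  1.2324  0.3081] F [-0.2343  0.4646 -0.2496] gap 0.9945953721467733
[3.0, -0.2, 99.8] [0.001, 0.0, -0.0] rows 2.4
[3.0, -0.3, 143.8] [0.001, 0.0, -0.0] rows 3.4
```

Call:
carry_out([
  [[3,0,40],[0,0,0],0],
  [[3,0,70],[0,0,0],0],
  [[3,0,100],[0,0,0],0],
  [[3,0,120],[0,0,0],0],
  [[3,0,135],[0,0,0],0],
  [[3,0,144],[0,0,0],0],
  [[3,0,144],[0,0,0],0],
  [[3,0,144],[0,0,0],0],
], grip_force=35)

```text
clock: 12.82
tool_pos: [0.5005, 0.2626, 0.076]
tcp_rot: [0.695, 0.719, 0.0, 0.0]
ft_force: [0.2, 0.9, 0.4]
finger_gap: 0.998
grip_force: 0.0
```

Call:
carry_out([
  [[0,0,0],[0,0,0],1],
  [[0,0,0],[0,0,0],1],
  [[0,0,0],[0,0,0],1],
  [[0,0,0],[0,0,0],1],
  [[0,0,0],[0,0,0],1],
  [[0,0,0],[0,0,0],1],
  [[0,0,0],[0,0,0],1],
  [[0,0,0],[0,0,0],1],
])

```text
clock: 13.48
tool_pos: [0.5008, 0.2628, 0.0771]
tcp_rot: [0.695, 0.719, 0.001, 0.001]
ft_force: [-2.1, 0.1, 6.1]
finger_gap: 0.7
grip_force: 38.5
```

```bash
python3 - <<'E'
from h import *
s=robot.get_state();p=s['tool_pos'];print(s['grip_force'],s['moment'])
# pot centre in hand ~ tool axis along x; y offset of pot: .2625 vs tcp
go((p+[0,0,.06],Rdown(2)),([.50,-.04,p[2]+.06],Rdown(2.5)),([.6618,-.0395,p[2]+.03],Rdown(2.5)),([.6618,-.0395,p[2]+.004],Rdown(2.5)))
E
```

```text
38.51463496685028 [-0.0427  0.1856  0.0018]
t 13.48 now [0.5008 0.2628 0.0771] j [ 0.3479  0.607   1.6258 -0.0003  0.9059  0.3132] F [-2.1169  0.1152  6.1401] gap 0.6999084213156527
[0.0, 0.2, -60.0] [0.003, -0.001, -0.0] rows 1.4
[-302.5, -11.2, -60.2] [0.003, -0.001, -0.009] rows 7.4
[-307.7, 150.4, -29.8] [0.003, -0.001, -0.009] rows 8.2
[-307.7, 150.4, -3.8] [0.003, -0.001, -0.009] rows 8.2
```

Call:
carry_out([
  [[0,0,-25],[0,0,0],1],
  [[0,0,-60],[0,0,0],1],
  [[-40,0,-70],[0,0,0],1],
  [[-303,-11,-70],[0,0,-0.009],1],
  [[-303,-11,-70],[0,0,-0.009],1],
  [[-303,-11,-70],[0,0,-0.009],1],
  [[-303,-11,-70],[0,0,-0.009],1],
  [[-303,-11,-70],[0,0,-0.009],1],
  [[-303,-11,-70],[0,0,-0.009],1],
  [[-303,-11,-70],[0,0,-0.009],1],
  [[-303,-11,-70],[0,0,-0.009],1],
])

```text
clock: 14.4
tool_pos: [0.4997, -0.0442, 0.1459]
tcp_rot: [0.693, 0.721, 0.0, 0.001]
ft_force: [0.3, 0.4, -2.9]
finger_gap: 0.699
grip_force: 39.7
```

```bash
python3 - <<'E'
from h import *
go(([.6618,-.0395,.107],Rdown(2.5)),([.6618,-.0395,.081],Rdown(2.5)),([.6618,-.0395,.077],Rdown(2.5)))
E
```

```text
t 14.4 now [ 0.4997 -0.0442  0.1459] j [-0.2407  0.4163  1.7396 -0.0008  0.9843 -0.2793] F [ 0.338   0.3909 -2.8819] gap 0.6989923824907078
[-1.6, 162.1, 39.1] [0.001, 0.001, -0.005] rows 4.0
[-1.6, 162.0, 65.1] [0.001, 0.001, -0.005] rows 4.2
[-1.6, 162.0, 69.1] [0.001, 0.001, -0.005] rows 4.2
```

Call:
carry_out([
  [[-2,60,5],[0,0,-0.005],1],
  [[-2,100,15],[0,0,-0.005],1],
  [[-2,140,30],[0,0,-0.005],1],
  [[-2,162,40],[0,0,-0.005],1],
  [[-2,162,50],[0,0,-0.005],1],
  [[-2,162,58],[0,0,-0.005],1],
  [[-2,162,58],[0,0,-0.005],1],
  [[-2,162,58],[0,0,-0.005],1],
  [[-2,162,58],[0,0,-0.005],1],
])

```text
clock: 15.15
tool_pos: [0.6612, -0.0353, 0.0893]
tcp_rot: [0.69, 0.724, 0.0, 0.001]
ft_force: [0.5, -0.2, -1.8]
finger_gap: 0.696
grip_force: 40.4
```

```bash
python3 - <<'E'
from h import *
acc={}
for k in range(3):
  for n in('scene','top'):
    c=cap(n)
    for d in robot.landmark_of('pot',n):
        p=np.array(d['centre'])
        if np.linalg.norm(p[:2]-[.662,-.04])<.04: acc.setdefault(n,[]).append(p)
for k,v in acc.items(): print(k,len(v),np.mean(v,0))
go(([.6618,-.0395,.080],Rdown(2.5)),([.6618,-.0395,.076],Rdown(2.5)))
E
```

```text
scene 3 [ 0.6624 -0.0336  0.0159]
top 3 [ 0.662  -0.0358  0.0119]
t 15.75 now [ 0.6617 -0.0356  0.0879] j [-0.1693  0.7433  1.3063  0.0001  1.0914 -0.2181] F [ 0.6604 -0.7768 -1.9333] gap 0.6987426337095047
[-3.9, -0.1, 7.9] [0.001, 0.0, 0.005] rows 0.2
[-3.9, -0.1, 11.9] [0.001, 0.0, 0.005] rows 0.3
```

Call:
carry_out([
  [[-4.5,0,4],[0,0,0.005],1],
  [[-4.5,0,8],[0,0,0.005],1],
  [[-4.5,0,11],[0,0,0.005],1],
  [[-4.5,0,11],[0,0,0.005],1],
  [[-4.5,0,11],[0,0,0.005],1],
])

```text
clock: 16.17
tool_pos: [0.6618, -0.0404, 0.0771]
tcp_rot: [0.691, 0.722, -0.0, 0.0]
ft_force: [-1.5, -1.8, 2.7]
finger_gap: 0.695
grip_force: 40.9
```

Call:
carry_out([
  [[0,0,0],[0,0,0],0.5],
  [[0,0,0],[0,0,0],0.2],
  [[0,0,0],[0,0,0],0],
  [[0,0,0],[0,0,0],0],
  [[0,0,0],[0,0,0],0],
  [[0,0,0],[0,0,0],0],
  [[0,0,-20],[0,0,0],0],
  [[0,0,-50],[0,0,0],0],
  [[0,0,-90],[0,0,0],0],
  [[0,0,-120],[0,0,0],0],
  [[0,0,-120],[0,0,0],0],
])

```text
clock: 17.08
tool_pos: [0.665, -0.0404, 0.205]
tcp_rot: [0.691, 0.722, 0.004, 0.006]
ft_force: [1.3, 0.0, 0.6]
finger_gap: 1.0
grip_force: 0.0
```

```bash
python3 - <<'E'
from h import *
go(([.53,-.17,.22],Rdown(-50)),([.458,-.262,.15],Rdown(-141)),([.458,-.262,.15],Rdown(39)))
E
```

```text
t 17.08 now [ 0.665  -0.0404  0.205 ] j [-0.1758  0.6335  1.1745  0.0002  1.3196 -0.2198] F [1.2578 0.0156 0.6425] gap 1.000028570684648
[-123.5, -140.3, -16.6] [0.014, -0.004, 0.917] rows 7.3
[-212.1, -217.2, 52.7] [0.009, -0.016, 2.505] rows 20.0
[-212.1, -217.2, 52.7] [0.012, 0.007, -0.637] rows 7.4
```

```bash
python3 - <<'E'
from h import *
b=cv2.imread('pics/b.png');c=cap('top')
x0,x1,y0,y1=360,435,212,278
r=b[y0:y1,x0:x1].astype(int);m=((r.min(2)>75)*255).astype(np.uint8)
cnt=max(cv2.findContours(m,0,1)[0],key=cv2.contourArea);q=cv2.minAreaRect(cnt)
print(q);bx=cv2.boxPoints(q)+[x0,y0];W=np.array([ray(c,p,.047) for p in bx]);print(W,W.mean(0))
for n in('scene','top'):
  if n=='scene': cap(n)
  for t in('stapler','jar','pot'):
    print(n,t,[(np.array(d['centre']),round(d['confidence'],2)) for d in robot.landmark_of(t,n) if t!='pot' or abs(d['centre'][1]+.04)<.05])
E
```

```text
((38.589019775390625, 32.42325973510742), (14.312437057495117, 50.641998291015625), 49.236392974853516)
[[ 0.4263 -0.2048  0.047 ]
 [ 0.5106 -0.3001  0.047 ]
 [ 0.4841 -0.3232  0.047 ]
 [ 0.4    -0.228   0.047 ]] [ 0.4553 -0.264   0.047 ]
scene stapler [(array([ 0.4558, -0.265 , -0.0007]), 0.64)]
scene jar []
scene pot [(array([ 0.6626, -0.0383,  0.0032]), 0.89)]
top stapler [(array([ 0.4557, -0.2694, -0.0063]), 0.88)]
top jar [(array([ 0.6683, -0.2153,  0.0024]), 0.8)]
top pot [(array([ 0.6613, -0.0407,  0.    ]), 0.68)]
```

```bash
python3 - <<'E'
from h import *
go(([.456,-.265,.16],Rdown(41)))
E
```

```text
t 17.48 now [ 0.6614 -0.04    0.1954] j [-0.176   0.6425  1.1847  0.0001  1.3163 -0.2198] F [-0.1722 -0.2881  0.2061] gap 1.0041522073570406
[-215.8, -215.0, 35.7] [-0.002, -0.001, -0.672] rows 7.4
```

Call:
carry_out([
  [[-216,-215,0],[0,0,-0.672],0],
  [[-216,-215,0],[0,0,-0.672],0],
  [[-216,-215,0],[0,0,-0.672],0],
  [[-216,-215,0],[0,0,-0.672],0],
  [[-216,-215,0],[0,0,-0.672],0],
  [[-216,-215,36],[0,0,-0.672],0],
  [[-216,-215,36],[0,0,-0.672],0],
  [[-216,-215,36],[0,0,-0.672],0],
  [[-216,-215,36],[0,0,-0.672],0],
  [[-216,-215,36],[0,0,-0.672],0],
  [[-216,-215,36],[0,0,-0.672],0],
])

```text
clock: 18.4
tool_pos: [0.4571, -0.2651, 0.1608]
tcp_rot: [0.415, 0.91, 0.0, 0.0]
ft_force: [0.4, 0.4, 0.1]
finger_gap: 1.003
grip_force: 0.0
```

```bash
python3 - <<'E'
from h import *
c=cap('scene');cv2.imwrite('pics/g.png',cv2.resize(c['pixels'][100:280,60:300],(800,600),interpolation=cv2.INTER_CUBIC))
go(([.456,-.265,.041],Rdown(41)))
E
```

```text
t 18.45 now [ 0.4574 -0.2648  0.161 ] j [-0.6702  0.4403  1.6483  0.0008  1.0518 -1.3872] F [ 0.2319  0.4047 -0.6317] gap 0.9996356131825463
[0.9, -1.3, 120.0] [0.001, 0.001, 0.001] rows 2.9
```

View pics/g.png

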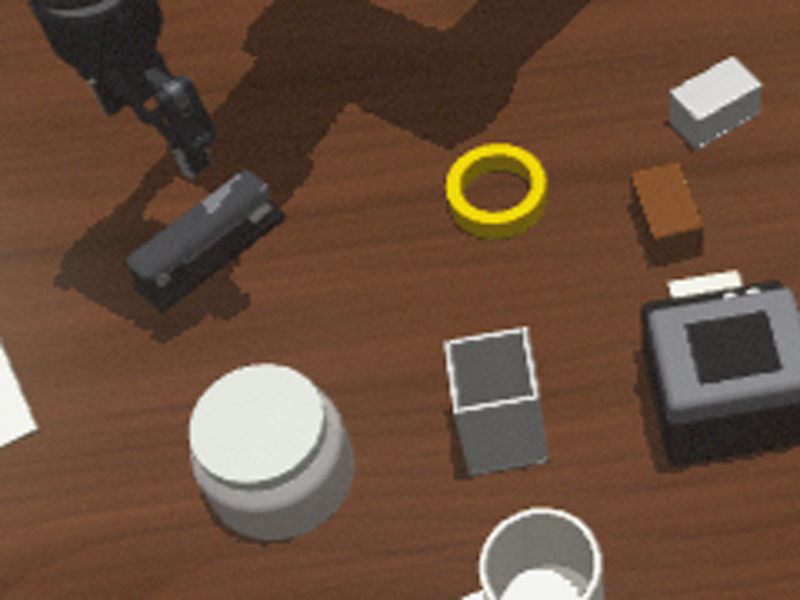

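The pot stands centred between jar and printer. The stapler lies under the gripper at crop (205,240), with the jaws across it.

Call:
carry_out([
  [[1,-1,40],[0,0,0],0],
  [[1,-1,70],[0,0,0],0],
  [[1,-1,95],[0,0,0],0],
  [[1,-1,110],[0,0,0],0],
  [[1,-1,120],[0,0,0],0],
  [[1,-1,120],[0,0,0],0],
  [[1,-1,120],[0,0,0],0],
], grip_force=45)

```text
clock: 19.03
tool_pos: [0.4561, -0.2648, 0.0411]
tcp_rot: [0.414, 0.91, 0.0, 0.001]
ft_force: [0.7, 0.0, 0.4]
finger_gap: 1.001
grip_force: 0.0
```

Call:
carry_out([
  [[0,0,0],[0,0,0],1],
  [[0,0,0],[0,0,0],1],
  [[0,0,0],[0,0,0],1],
  [[0,0,0],[0,0,0],1],
  [[0,0,0],[0,0,0],1],
  [[0,0,0],[0,0,0],1],
  [[0,0,0],[0,0,0],1],
  [[0,0,0],[0,0,0],1],
  [[0,0,0],[0,0,0],1],
  [[0,0,0],[0,0,0],1],
  [[0,0,0],[0,0,0],1],
])

```text
clock: 19.95
tool_pos: [0.4556, -0.2655, 0.0417]
tcp_rot: [0.415, 0.91, -0.0, 0.001]
ft_force: [0.7, 0.0, 5.2]
finger_gap: 0.346
grip_force: 44.9
```

```bash
python3 - <<'E'
from h import *
s=robot.get_state();p=s['tool_pos'];print(s['grip_force'],s['moment'])
go((p+[0,0,.09],Rdown(41)),([.54,-.06,p[2]+.09],Rdown(2.5)))
E
```

```text
44.90182042121887 [ 0.1038  0.0507 -0.0399]
t 19.95 now [ 0.4556 -0.2655  0.0417] j [-0.6733  0.6099  1.7606  0.0008  0.7689 -1.3894] F [0.7025 0.0123 5.2267] gap 0.346212520133584
[-0.2, 0.1, -90.0] [0.001, 0.002, -0.0] rows 2.2
[99.6, 198.6, -90.0] [0.002, 0.002, 0.672] rows 5.7
```

Call:
carry_out([
  [[0,0,-20],[0,0,0],1],
  [[0,0,-50],[0,0,0],1],
  [[0,0,-90],[0,0,0],1],
  [[40,80,-90],[0,0,0.3],1],
  [[70,140,-90],[0,0,0.5],1],
  [[100,199,-90],[0,0,0.672],1],
  [[100,199,-90],[0,0,0.672],1],
  [[100,199,-90],[0,0,0.672],1],
  [[100,199,-90],[0,0,0.672],1],
  [[100,199,-90],[0,0,0.672],1],
  [[100,199,-90],[0,0,0.672],1],
])

```text
clock: 20.87
tool_pos: [0.5397, -0.0574, 0.1305]
tcp_rot: [0.69, 0.724, -0.0, -0.0]
ft_force: [0.9, -1.3, -1.4]
finger_gap: 0.345
grip_force: 44.7
```

```bash
python3 - <<'E'
from h import *
acc={}
for k in range(3):
  for n in('scene','top'):
    c=cap(n)
    for t in('pot','stapler','jar','printer'):
      for d in robot.landmark_of(t,n):
        p=np.array(d['centre'])
        g={'pot':[.662,-.04],'stapler':[.54,-.06],'jar':[.67,-.21],'printer':[.654,.13]}[t]
        if np.linalg.norm(p[:2]-g)<.04: acc.setdefault((t,n),[]).append(p)
for k,v in acc.items(): print(k,len(v),np.mean(v,0))
go(([.573,-.0434,.08],Rdown(2.5)),([.573,-.0434,.047],Rdown(2.5)),([.573,-.0434,.0417],Rdown(2.5)))
E
```

```text
('pot', 'scene') 3 [ 0.6629 -0.0395  0.0048]
('stapler', 'scene') 3 [ 0.5407 -0.0573  0.0905]
('jar', 'scene') 3 [ 0.6709 -0.2075 -0.0018]
('printer', 'scene') 3 [0.6509 0.1306 0.003 ]
('pot', 'top') 3 [ 0.6621 -0.041   0.0011]
('jar', 'top') 2 [ 0.6686 -0.2117  0.0036]
('printer', 'top') 3 [0.6546 0.1289 0.0024]
t 22.37 now [ 0.5397 -0.0591  0.1309] j [-0.2503  0.5012  1.6412  0.0002  0.9984 -0.2942] F [ 0.2782 -0.0608 -2.1495] gap 0.34111366213653405
[14.2, 33.9, 50.9] [0.001, 0.0, 0.0] rows 1.5
[14.2, 33.9, 83.9] [0.001, 0.0, 0.0] rows 2.2
[14.2, 33.9, 89.2] [0.001, 0.0, 0.0] rows 2.3
```

Call:
carry_out([
  [[13,33.5,20],[0,0,0],1],
  [[13,33.5,50],[0,0,0],1],
  [[13,33.5,70],[0,0,0],1],
  [[13,33.5,80],[0,0,0],1],
  [[13,33.5,86],[0,0,0],1],
  [[13,33.5,88],[0,0,0],1],
  [[13,33.5,88],[0,0,0],1],
  [[13,33.5,88],[0,0,0],1],
])

```text
clock: 23.03
tool_pos: [0.5732, -0.045, 0.044]
tcp_rot: [0.692, 0.722, 0.001, 0.001]
ft_force: [-0.5, 0.0, -1.8]
finger_gap: 0.344
grip_force: 45.1
```

Call:
carry_out([
  [[0,0,1],[0,0,0],1],
  [[0,0,1.5],[0,0,0],1],
  [[0,0,2],[0,0,0],1],
  [[0,0,2],[0,0,0],1],
  [[0,0,2],[0,0,0],1],
])

```text
clock: 23.45
tool_pos: [0.573, -0.0448, 0.0417]
tcp_rot: [0.691, 0.722, 0.0, 0.001]
ft_force: [-2.4, -0.2, 5.9]
finger_gap: 0.343
grip_force: 45.9
```

Contact. I'll open partway only, because the pot is close, and then rise.

Call:
carry_out([
  [[0,0,0],[0,0,0],0.55],
  [[0,0,0],[0,0,0],0.42],
  [[0,0,0],[0,0,0],0.42],
  [[0,0,0],[0,0,0],0.42],
  [[0,0,-5],[0,0,0],0.42],
  [[0,0,-20],[0,0,0],0.42],
  [[0,0,-50],[0,0,0],0.42],
  [[0,0,-90],[0,0,0],0.42],
  [[0,-40,-130],[0,0,0],0.42],
  [[0,-80,-150],[0,0,0],0.42],
  [[0,-120,-160],[0,0,0],0.42],
  [[0,-120,-160],[0,0,0],0.42],
])

```text
clock: 24.45
tool_pos: [0.4495, -0.0496, 0.203]
tcp_rot: [0.691, 0.723, 0.0, 0.001]
ft_force: [0.2, 0.3, -0.8]
finger_gap: 0.58
grip_force: 0.0
```

```bash
python3 - <<'E'
from h import *
acc={}
for k in range(3):
  for n in('scene','top'):
    c=cap(n)
    if k==2:
      if n=='scene': A=c['pixels'][120:270,100:300]
      else: B=c['pixels'][120:270,210:410]
    for t in('pot','stapler','jar','printer','tape'):
      for d in robot.landmark_of(t,n):
        p=np.array(d['centre'])
        g={'pot':[.662,-.04],'stapler':[.573,-.044],'jar':[.67,-.21],'printer':[.654,.13],'tape':[.437,-.025]}[t]
        if np.linalg.norm(p[:2]-g)<.04: acc.setdefault((t,n),[]).append(p)
for k,v in acc.items(): print(k,len(v),np.mean(v,0))
cv2.imwrite('pics/k.png',np.hstack([cv2.resize(x,(400,300),interpolation=cv2.INTER_CUBIC) for x in(A,B)]))
print(robot.get_state()['ft_force'])
E
```

```text
('pot', 'scene') 3 [ 0.6633 -0.0366  0.0041]
('jar', 'scene') 3 [ 0.6723 -0.2082 -0.0015]
('printer', 'scene') 3 [0.6512 0.1298 0.0036]
('tape', 'scene') 3 [ 0.4397 -0.0247 -0.001 ]
('pot', 'top') 3 [ 0.6619 -0.0409  0.    ]
('stapler', 'top') 3 [ 0.5719 -0.0503 -0.0046]
('jar', 'top') 3 [ 0.6693 -0.2122  0.0033]
('printer', 'top') 3 [0.6544 0.128  0.0026]
('tape', 'top') 2 [ 0.4368 -0.0278 -0.0011]
('stapler', 'scene') 2 [ 0.5741 -0.0445 -0.001 ]
[-0.6235  0.3029 -0.2207]
```

View pics/k.png

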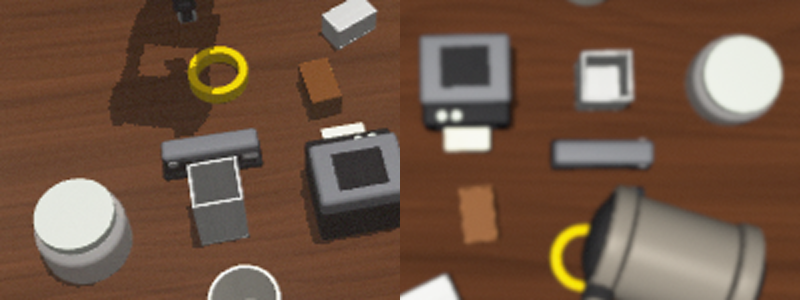

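The pot stands midway at top-view crop (605,78) and the stapler lies parallel in front of it at (600,153). The jar and tape roll haven't moved, and the robot is clear of everything.

```bash
python3 -c "
from bench import robot
print(robot.job_done())"
```

```text
the job is handed in; nothing more can be done
None
```

I stood the pot up and let go of it, then set it midway between the printer and jar, laid the stapler parallel in front with a gap of about 4 cm, and handed the job in at about 26 s of the 62 s; the verdict was not shown.

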